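# Square up a pile of candle-mould base plates

### The job

From the wooden rack take the one aluminium base plate that is the same size as the plates in the crooked pile, lay it down flat on the cork mat and let go so that you can take it again by its long edges, and lay it flat on top of the pile in the squaring jig, its long side along the far red fence. Then tap the pile's open sides until all four plates lie flush against both red fences, edges in line. Leave the other two plates in the rack and do not disturb the other things on the table.

Things in the scene. Friction and masses are not known exactly. Their poses are not given: they have to be found in the camera images.
- jig: squaring jig, fixed: a green board 128 x 157 x 10 mm (x, y, z) with two red fences 12 mm thick that rise 34 mm above the board: the far fence along its +x edge (inner face at x = +52 mm) and the left fence along its +y edge (inner face at y = +66.5 mm); the -x and -y sides are open. Origin: centre of the board's underside, on the table.
- jig_seat (a point): where the pile's centre belongs: on the board's top face (10 mm above the table), 32 mm from the far fence's inner face and 45 mm from the left fence's inner face; axes parallel to the jig's (+x towards the far fence, +y towards the left fence)
- rack: plate rack, fixed: dark wooden base 106 x 130 x 8 mm with three slots between light ribs 18 mm tall; the slots run along the rack's x, are 10 mm wide and lie at y = -48, 0 and +48 mm. One plate stands upright in each, on the base's top, 8 mm above the table. Origin: centre of the underside, on the table.
- mat: square cork mat, fixed, 150 x 150 x 3 mm; origin: centre of the underside, on the table
- plate: the right plate: aluminium, 90 x 64 x 8 mm, three dark holes; at first it stands upright in one of the rack's slots, on a long edge. Origin: its centre. x: along the 90 mm side, y: through the 8 mm thickness, z: along the 64 mm side (up at first)
- low_plate: look-alike plate, 90 x 50 x 8 mm, upright in another slot on a long edge (lower than the right one); origin: its centre, axes as for plate
- short_plate: look-alike plate, 72 x 64 x 8 mm, upright in another slot (shorter than the right one); origin: its centre, axes as for plate
- pile1: aluminium plate 64 x 90 x 8 mm lying crooked in the jig, number 1 of three from the bottom of the pile. Origin: its centre (14 mm above the table). x: along the 64 mm side, y: along the 90 mm side (towards the left fence when square), z up
- pile2: aluminium plate 64 x 90 x 8 mm lying crooked in the jig, number 2 of three from the bottom of the pile. Origin: its centre (22 mm above the table). x: along the 64 mm side, y: along the 90 mm side (towards the left fence when square), z up
- pile3: aluminium plate 64 x 90 x 8 mm lying crooked in the jig, number 3 of three from the bottom of the pile. Origin: its centre (30 mm above the table). x: along the 64 mm side, y: along the 90 mm side (towards the left fence when square), z up
- plaster_a: bystander: white plaster mould with red bands, 44 mm across, 80 mm tall; origin: centre of its underside
- plaster_b: bystander: white plaster mould with red bands, 44 mm across, 70 mm tall; origin: centre of its underside
- tube_a: bystander: aluminium mould tube, 54 mm across, 150 mm tall; origin: centre of its underside
- tube_b: bystander: aluminium mould tube, 44 mm across, 130 mm tall; origin: centre of its underside
- figure: bystander: white wax figure, 42 mm across, 78 mm tall; origin: centre of its underside
- bowl: bystander: steel bowl, 110 mm across, 35 mm tall; origin: centre of its underside
- jug: bystander: steel jug, 76 mm across, 95 mm tall, handle at +y; origin: centre of its underside
Mind the look-alikes: they are no part of the job. What is shaped like the plate but purple is not meant.

How it is judged (in metres and radians):
On the way, in this order (a step that is already met when the one before it is completed fails the run):
1. the right plate lies flat on the cork mat (its centre over the mat), let go (height (world z) of plate below 0.0105 m and x of plate in the frame of mat between -0.075 and 0.075 m and y of plate in the frame of mat between -0.075 and 0.075 m and contact force between the fingers and plate below 0.1 N), for 0.2 s.
2. it lies flat on top of the pile in the jig, let go (z of plate in the frame of jig_seat between 0.0255 and 0.0305 m and x of plate in the frame of jig_seat between -0.06 and 0.01 m and y of plate in the frame of jig_seat between -0.06 and 0.01 m and angle between the y axis of plate and the z axis of jig, either way round below 0.1 rad and contact force between the fingers and plate below 0.1 N), for 0.2 s.
At the end, for the whole second after the job is handed in: All four plates lie flat in the jig, the plate from the rack on top, each centre within 3 mm of flush against both fences and each turned less than 0.04 rad from square; they are at rest and let go; the two look-alike plates are within 20 mm of where they stood in the rack (x of pile1 in the frame of jig_seat between -0.003 and 0.003 m and y of pile1 in the frame of jig_seat between -0.003 and 0.003 m and angle between the y axis of each of pile1, pile2, pile3 and the y axis of jig, either way round below 0.04 rad and linear speed of each of pile1, pile2, pile3, plate below 0.01 m/s and contact force between the fingers and pile1 below 0.1 N and z of pile1 in the frame of jig_seat between 0.002 and 0.0225 m and x of pile2 in the frame of jig_seat between -0.003 and 0.003 m and y of pile2 in the frame of jig_seat between -0.003 and 0.003 m and contact force between the fingers and pile2 below 0.1 N and z of pile2 in the frame of jig_seat between 0.002 and 0.0225 m and x of pile3 in the frame of jig_seat between -0.003 and 0.003 m and y of pile3 in the frame of jig_seat between -0.003 and 0.003 m and contact force between the fingers and pile3 below 0.1 N and z of pile3 in the frame of jig_seat between 0.002 and 0.0225 m and x of plate in the frame of jig_seat between -0.003 and 0.003 m and y of plate in the frame of jig_seat between -0.003 and 0.003 m and angle between the x axis of plate and the y axis of jig, either way round below 0.04 rad and contact force between the fingers and plate below 0.1 N and z of plate in the frame of jig_seat between 0.0255 and 0.0305 m and angle between the y axis of plate and the z axis of jig, either way round below 0.05 rad and distance of each of low_plate, short_plate from where it was at the start of the episode below 0.02 m); the robot touches nothing.
It fails at once if a bystander is moved more than 30 mm (distance of any of plaster_a, plaster_b, tube_a, tube_b, figure, bowl, jug from where it was at the start of the episode above 0.03 m).
It fails at once if a look-alike plate is taken out of the rack (moved more than 40 mm) (distance of any of low_plate, short_plate from where it was at the start of the episode above 0.04 m).
It also fails if it takes over 72 s, if anything falls off the work surface, if the arm or the gripper's body presses on something with over 40 N, if the wrist force passes 120 N, or if a joint passes its speed limit or range.

### The arm

A 6-joint arm with a two-finger parallel gripper is mounted at the origin on the work surface. World frame = base frame: x ahead of the robot, y to its left, z up, the work surface at z = 0. Lengths are in mm, angles in rad, forces in N, time in s.
With the tool pointing down it reaches from about 325 to 850 mm from the base axis. Payload 4.4 kg.
Tool frame: the origin (TCP) lies at the very end of the fingers, on their centre line; the grasp point (between the pads) lies 19 mm behind it; z points along the fingers, y is the line along which they close (so a half turn about z gives the same grasp; the last joint's range is limited). The gripper opens to 94 mm and grips with 3 to 60 N. Pads are 16 mm wide; open, the fingers measure 119 mm over their backs; the gripper's body (75 mm by 177 mm) begins 78 mm behind the grasp point.
Start: joints at [-1.325, 0.207, 1.542, -0, 1.393, -0.15], TCP at [221.677, -530.553, 205.447] pointing down, gripper open.
Joint ranges: [-2.73, 2.73], [-0.86, 2.22], [0.23, 2.46], [-1.11, 4.25], [0.08, 2.63], [-2.82, 2.82]. Speed limits (rad/s): [2.79, 2.79, 3.14, 3.14, 3.14, 3.14].

### API

Orientations are given as a rotation vector (axis times angle).
In Python, from plant import observe, eyes, order, spotter gives the robot as it stands. The module is installed in compiled form; this text tells all that it offers.
- The arm moves only by the shell command python3 -m jog 'ROWS' [OPENING] [FORCE]. ROWS is JSON, a list of rows, each a list of 6 numbers: the shift along the tool's x, y, z normalised to -1 to 1, where 1 is 0.03 m, then the turn, a rotation vector about the tool's x, y, z normalised to -1 to 1, where 1 is 0.12 rad. A call has 1 to 8 rows; each row shifts and turns the commanded pose from where the row before left it, along the tool's axes as they then stand; what a row does not reach is not made up. A row lasts 1/12 s, in which the tool goes at most 41.7 mm and 7.16 degrees, less where a joint would pass 70% of its speed; a pose out of reach is approached as far as the arm can. A call with a number of a shift or a turn outside -1 to 1 is refused whole. A call with a gripper value outside its range is refused whole. OPENING is the opening, from 0 (shut) to 1 (fully open), set as the call begins (- or left out, the last holds). The fingers move at their own pace and stop on an object; FORCE is the grip in N (left out, the last holds). Time passes only in rows, so rows that do not move let the fingers close. It gives the time, the measured TCP pose, the force, the opening and the grip force at its end, in the units of the state.
- observe(): the state, without advancing time (a new reading comes with each control period).
- eyes.camera(name): name is "scene" or "top"; returns a dict with "img" (420x560x3 uint8, blue, green, red), "depth" (420x560 float32, mm along the optical axis (not along the pixel's ray), 0 where there is no reading), "fx", "fy", "cx", "cy" (pixels), "xyz" and "rotation" of the camera in the world. Camera axes: x right, y down, z forward; pixel columns grow to the right and rows downward; lengths in mm; the calibration is good to about 2 mm. A picture is of the moment at which its call begins.
- order.close_job(): hands the job in; it is judged then, once.
Trained networks look in the newest picture that a camera, given by its name, has taken for a name from the list of things; names that differ only in an ending like _2 or _b are one class to them, and where a whole thing is asked for, a point or a joint stands for the part that bears it (a point fixed in the world has none). Each returns a list of dicts, best first, with "confidence" (0 to 1); they miss things now and then, are a little off and sometimes report something else, mostly with a low value. They report only what shows in the picture. A call takes as long as a camera call. They do not tell look-alikes from the thing itself.
- spotter.cut_out(camera, label): "pixels" (420x560 bool, what is visible of it).
- spotter.place_of(camera, label): "location" ([x, y, z] in mm, in world coordinates, good to about 4 mm: a listed point, or the origin of a listed thing).
The state is a dict: "t": time; "joint_positions": joint angles; "joint_vel": joint speeds; "effort": joint torques, N m; "position": TCP position; "orientation": TCP orientation; "contact_force": force on the tool from outside, world axes, zero at the start; "torque": the same for the moment, N m; "opening": finger opening in mm; "gripper_force": force on a finger pad.
Only numpy, scipy, OpenCV 4.12 (cv2) and the standard library are available. Lean on these libraries where they do the work, as an engineer would, in place of code of your own. Each camera call takes 0.05 s, during which the arm holds its last target. There are 200 camera calls.

## Working session

There is one attempt and no reset: what is moved stays moved. The work goes in short steps, Python scripts to look and compute and a shell command to move; the robot and the scene stay as the last step left them, time stands still between calls to the robot, and variables do not carry over. Pictures are saved under pics/ and viewed, at most 12 in all, crops included, and the job is handed in when it is done.

```bash
mkdir -p pics
cat > h.py <<'E'
import numpy as np, cv2
from plant import observe, eyes, order, spotter
from scipy.spatial.transform import Rotation as R
def cloud(c):
    d=c["depth"]; v,u=np.mgrid[:d.shape[0],:d.shape[1]]
    P=np.stack([(u-c["cx"])/c["fx"]*d,(v-c["cy"])/c["fy"]*d,d],-1)
    r=np.array(c["rotation"]); r=r if r.shape==(3,3) else R.from_rotvec(r).as_matrix()
    W=P@r.T+np.array(c["xyz"]); W[d<=0]=np.nan
    return W
E
python3 - <<'E'
from h import *
s=observe(); print({k:np.round(v,3) for k,v in s.items()})
for n in("top","scene"):
    c=eyes.camera(n); cv2.imwrite(f"pics/{n}0.png",c["img"]); np.savez(f"{n}0.npz",**{k:np.array(v) for k,v in c.items()})
    print(n,c["xyz"],np.round(c["rotation"],3),c["fx"])
    for l in "jig jig_seat rack mat plate low_plate short_plate pile1 pile2 pile3 plaster_a tube_a figure bowl jug".split():
        print(l,[(np.round(x["location"]).astype(int).tolist(),round(x["confidence"],2)) for x in spotter.place_of(n,l)][:4])
E
```

```text
{'t': np.float64(0.0), 'joint_positions': array([-1.326,  0.207,  1.543, -0.   ,  1.393, -0.151]), 'joint_vel': array([-0.   , -0.001,  0.001,  0.   , -0.   , -0.001]), 'effort': array([ 0.0000e+00, -3.7088e+01, -2.8142e+01,  7.0000e-02,  3.6000e-02,
       -0.0000e+00]), 'position': array([ 221.472, -529.774,  204.308]), 'orientation': array([-3.078, -0.617,  0.   ]), 'contact_force': array([-0.658,  0.183,  1.009]), 'torque': array([ 0.046,  0.021, -0.009]), 'gripper_force': np.float64(0.0), 'opening': np.float64(94.029)}
top [ 263.6231971     8.76614822 1436.11307335] [-2.109  2.112 -0.228] 497.24692528746925
jig [([561, -10, 2], 0.92), ([562, -1, 10], 0.42)]
jig_seat []
rack [([476, -291, -2], 0.93)]
mat [([501, 300, 3], 0.86), ([339, 144, -2], 0.49)]
plate [([326, -284, 32], 0.8), ([465, -341, 40], 0.78), ([621, -331, 29], 0.65)]
low_plate [([478, -294, 31], 0.61), ([338, 146, -4], 0.19)]
short_plate [([489, -246, 41], 0.53)]
pile1 [([563, 1, 23], 0.61), ([562, -4, 10], 0.6), ([553, -9, 29], 0.56)]
pile2 [([563, 1, 23], 0.61), ([562, -4, 10], 0.6), ([553, -9, 29], 0.56)]
pile3 [
[... 509 characters left out ...]
late [([619, -330, 30], 0.93), ([325, -280, 33], 0.89), ([469, -342, 42], 0.87)]
low_plate [([475, -294, 35], 0.78), ([555, -4, 17], 0.6)]
short_plate [([483, -249, 38], 0.8), ([598, 149, 0], 0.32)]
pile1 [([557, -3, 33], 0.61), ([566, 0, 20], 0.59), ([555, -6, 14], 0.47)]
pile2 [([557, -3, 33], 0.61), ([566, 0, 20], 0.59), ([555, -6, 14], 0.47)]
pile3 [([557, -3, 33], 0.61), ([566, 0, 20], 0.59), ([555, -6, 14], 0.47)]
plaster_a [([505, -140, -2], 0.72), ([596, 147, 2], 0.63)]
tube_a [([749, -161, -4], 0.8), ([762, 217, -2], 0.73), ([553, -6, 14], 0.67), ([404, 507, 3], 0.46)]
figure [([343, 141, 4], 0.47)]
bowl [([422, -514, -1], 0.87), ([466, -339, 38], 0.27)]
jug [([401, 506, -1], 0.97)]
```

View images.

View pics/top0.png

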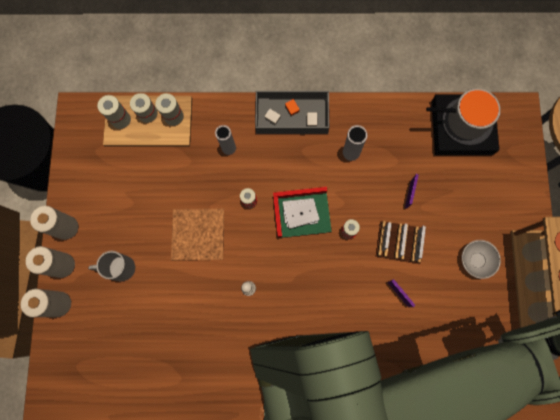

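View pics/scene0.png

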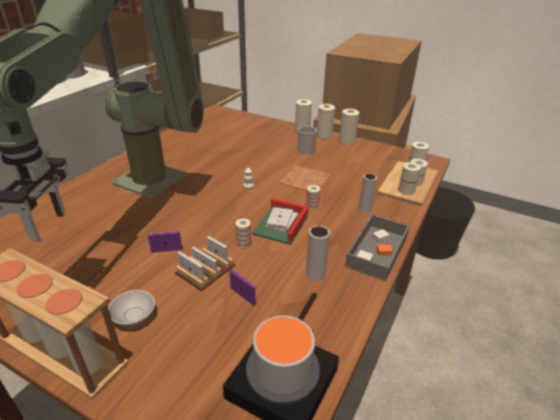

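Run:
```python
from h import *
C={n:dict(np.load(f"{n}0.npz")) for n in("top","scene")}
def rect(m,W,t):
    p=W[m][:,:2].astype(np.float32); r=cv2.minAreaRect(p); print(t,len(p),np.round(r[0],1),np.round(r[1],1),round(r[2],1))
for n,c in C.items():
    W=cloud(c); hsv=cv2.cvtColor(c["img"],cv2.COLOR_BGR2HSV); z=W[...,2]
    near=lambda x,y,r:(np.hypot(W[...,0]-x,W[...,1]-y)<r)
    print(n)
    for a,b in((0,6),(6,14),(14,22),(22,30),(30,40),(40,50),(50,60),(60,68),(68,80)):
        m=near(476,-292,85)&(z>a)&(z<b)
        if m.sum()>20: rect(m,W,f"rack z{a}")
    # rack plates per strip in high z
    m=near(476,-292,85)&(z>40)&(z<90)
    k,l=cv2.connectedComponents(m.astype(np.uint8))
    for i in range(1,k):
        q=l==i
        if q.sum()>15: rect(q,W,f"plate comp z{np.nanpercentile(z[q],[50,95]).round(1)}")
    m=near(562,-5,110)&(z>38)&(z<50); rect(m,W,"fence")
    red=near(562,-5,115)&((hsv[...,0]<8)|(hsv[...,0]>172))&(hsv[...,1]>120); rect(red,W,"red")
    gr=near(562,-5,115)&(hsv[...,0]>40)&(hsv[...,0]<85)&(hsv[...,1]>80)&(abs(z-10)<4); 
    if gr.sum()>10: rect(gr,W,"green")
    for a,b in((14.5,21),(22,28),(30,36.5)):
        m=near(555,-5,70)&(z>a)&(z<b)&(hsv[...,1]<90)
        if m.sum()>20: rect(m,W,f"pile z{a}")
    m=near(500,300,130)&(abs(z-3)<6)&(hsv[...,1]>60)
    if m.sum()>20: rect(m,W,"mat")
```

```text
top
rack z0 578 [ 476.  -292.2] [164.8 167.1] 0.2
rack z6 460 [ 480.7 -280. ] [137.3 153.1] 88.8
rack z14 148 [ 474.1 -292.2] [119.7 100.2] 79.5
rack z22 304 [ 474.8 -291.6] [119.3  99.9] 80.8
rack z30 69 [ 473.  -286.2] [108.3  93.9] 79.8
rack z40 65 [ 471.  -290.6] [102.3  88.8] 82.7
rack z50 134 [ 474.5 -290.4] [99.7 91. ] 80.7
rack z60 81 [ 472.9 -292.8] [106.1  89.4] 79.9
rack z68 140 [ 473.2 -292.3] [105.6  89.4] 79.6
plate comp z[68.1 74.3] 120 [ 483.9 -245.4] [ 9.5 72. ] 79.4
plate comp z[56.4 60.9] 127 [ 474.3 -292.5] [ 9.3 90.8] 80.0
plate comp z[67.3 74.5] 173 [ 464.6 -339.7] [11.  89.7] 78.8
fence 408 [559.   -7.7] [128.9 155.2] 6.5
red 561 [565.9  -8.6] [143.5 165.7] 6.0
green 716 [554.5 -15.6] [116.1 141.1] 6.3
pile z14.5 40 [ 5.501e+02 -3.000e-01] [107.  101.9] 80.7
pile z22 121 [559.7  -3.5] [73.1 96.9] 5.4
pile z30 487 [559.5  -3.3] [78.9 90.8] 14.8
mat 5179 [500.2 300.2] [257.8 259.2] 21.9
scene
rack z0 250 [ 476.2 -296.7] [166.3 157.8] 7.3
rack z6 304 [ 480.4 -296.5] [132.8 105.9] 78.5
rack z14 175 [ 478.6 -297.2] [119.6 100.5] 80.5
rack z22 376 [ 477.9 -294.7] [123.1 102.9] 80.5
rack z30 180 [ 478.  -296.7] [105.8  91.5] 77.1
rack z40 182 [ 479. -295.] [106.7  92. ] 80.1
rack z50 236 [ 478.5 -295.9] [105.8  91.4] 80.0
rack z60 100 [ 474.9 -297.2] [105.1  90.6] 84.0
rack z68 153 [ 476.9 -295.5] [106.6  91.3] 79.5
plate comp z[59.3 72.3] 219 [ 487.7 -248.6] [11.8 76. ] 80.7
plate comp z[53.4 59.2] 178 [ 478.9 -295. ] [11.7 92.1] 81.4
plate comp z[60.8 72.7] 274 [ 469.5 -342.1] [11.7 93.8] 80.2
fence 246 [563.6  -9.4] [128.3 164.5] 6.9
red 510 [563.2  -9.3] [129.7 164. ] 6.6
pile z14.5 53 [562.8   2.7] [ 73.5 113.3] 8.0
pile z22 91 [572.5   1.8] [ 58.6 116.3] 3.4
pile z30 333 [562.3  -7.4] [75.7 93.7] 13.9
mat 1569 [498.9 301.2] [258.5 254.9] 37.8
```

Top view: the rack is at pixel (402,242), with three upright plates. The jig is at (302,212) with its crooked pile, the mat is at (198,234), and purple decoys are at (412,190) and (401,293). The depth data shows the right plate is the one at about (467,-341): 90 mm long, top at 72 mm, rack turned about -10.3°. The middle plate is low and the one at y=-247 is short.

```bash
cat >> h.py <<'E'
def need(xyz,phi):
    "from the present pose to TCP xyz, tool down with tool x at phi deg: turn first (tool z), then shift"
    s=observe(); r=R.from_rotvec(s["orientation"]); d=np.radians(phi)
    T=R.from_matrix(np.array([[np.cos(d),np.sin(d),0],[np.sin(d),-np.cos(d),0],[0,0,-1]]).T.T)
    print("t",round(float(s["t"]),2),"pos",np.round(s["position"],1),"phi",round(np.degrees(np.arctan2(*r.as_matrix()[[1,0],0])),1),"F",np.round(s["contact_force"],1),"open",round(float(s["opening"]),1))
    print("turn units",np.round((r.inv()*T).as_rotvec()/.12,2),"then shift units",np.round(T.inv().apply(np.array(xyz)-s["position"])/30,2))
E
python3 -c "
from h import *
need((467,-341,110),-10.3)"
```

```text
t 1.6 pos [ 221.7 -530.6  205.4] phi 22.7 F [ 1.1 -0.2 -0.8] open 94.1
turn units [-0.   0.   4.8] then shift units [ 6.92 -7.68  3.18]
```

```bash
python3 -m jog '[[0,0,0,0,0,0.96],[0,0,0,0,0,0.96],[0,0,0,0,0,0.96],[0,0,0,0,0,0.96],[0,0,0,0,0,0.96]]' 0.45 20
python3 -m jog '[[0.87,-0.96,0.2],[0,0,0]]' ; python3 -m jog '[[0.87,-0.96,0.2,0,0,0],[0.87,-0.96,0.2,0,0,0],[0.87,-0.96,0.2,0,0,0],[0.87,-0.96,0.2,0,0,0],[0.87,-0.96,0.2,0,0,0],[0.87,-0.96,0.2,0,0,0],[0.87,-0.96,0.2,0,0,0],[0.87,-0.96,0.2,0,0,0]]'
python3 -m jog '[[0,0,0.5,0,0,0],[0,0,0.5,0,0,0],[0,0,0.3,0,0,0],[0,0,0,0,0,0]]'
python3 - <<'E'
from h import *
need((467,-341,44),-10.3)
for n in ("top","scene"):
    c=eyes.camera(n); W=cloud(c); np.savez("x.npz",**c)
    cv2.imwrite(f"pics/{n}1.png",cv2.resize(c["img"][180:300,340:480] if n=="top" else c["img"][200:320,120:280],None,fx=4.5,fy=4.5))
E
```

```text
t: 2.02
position: [221.7, -530.6, 205.4]
orientation: [-3.128, 0.292, -0.0]
contact_force: [-0.7, 0.5, -0.7]
opening: 64.5
gripper_force: 0.0
t: 2.68
position: [469.8, -340.0, 157.4]
orientation: [3.129, -0.283, 0.001]
contact_force: [0.2, -1.0, 0.0]
opening: 42.2
gripper_force: 0.0
t: 3.02
position: [467.0, -339.8, 115.8]
orientation: [-3.126, 0.282, 0.006]
contact_force: [-0.4, -0.5, -0.9]
opening: 42.0
gripper_force: 0.0
t 3.02 pos [ 467.  -339.8  115.8] phi -10.3 F [-0.4 -0.5 -0.9] open 42.0
turn units [-0.02  0.04 -0.  ] then shift units [0.01 0.04 2.39]schema error: expected 6 numbers
```

View pics/scene1.png

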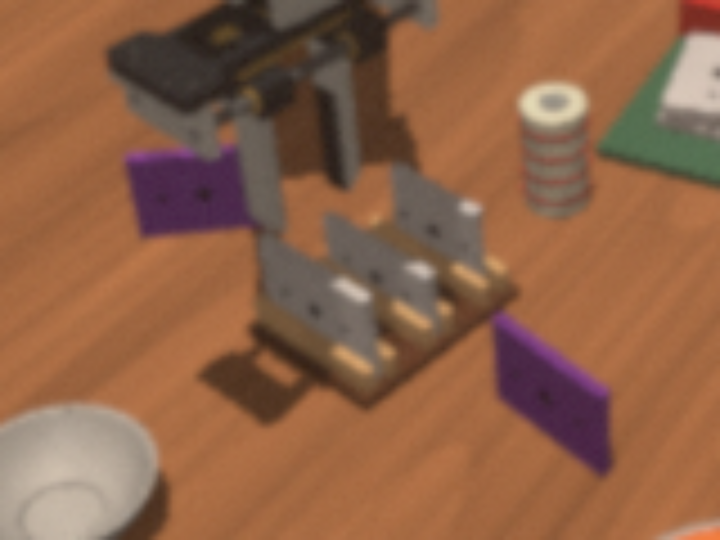

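The fingers (crop pixels (262,200) and (345,170)) straddle the front-left plate, which is at about (315,300). I'll descend and grip.

```bash
python3 -m jog '[[0,0,0.6,0,0,0],[0,0,0.6,0,0,0],[0,0,0.6,0,0,0],[0,0.04,0.58,0,0,0],[0,0,0,0,0,0]]'
python3 -m jog '[[0,0,0,0,0,0],[0,0,0,0,0,0],[0,0,0,0,0,0],[0,0,0,0,0,0],[0,0,0,0,0,0],[0,0,0,0,0,0]]' 0 35
python3 -m jog '[[0,0,-0.3,0,0,0],[0,0,-0.6,0,0,0],[0,0,-0.8,0,0,0],[0,0,-0.8,0,0,0],[0,0,-0.8,0,0,0],[0,0,-0.5,0,0,0]]'
python3 -m jog '[[0,0,-0.8,0,0,0],[0,0,-0.8,0,0,0],[0,0,0,0,0,0]]'
python3 - <<'E'
from h import *
need((470,280,160),121)
E
```

```text
t: 3.53
position: [466.1, -341.7, 44.6]
orientation: [-3.126, 0.285, 0.006]
contact_force: [-0.7, 0.6, -0.7]
opening: 42.2
gripper_force: 0.0
t: 4.03
position: [468.7, -342.7, 48.0]
orientation: [3.128, -0.282, 0.002]
contact_force: [-1.2, 1.5, 2.8]
opening: 7.8
gripper_force: 35.0
t: 4.53
position: [469.0, -343.3, 164.4]
orientation: [3.126, -0.282, 0.004]
contact_force: [0.5, -0.9, -0.9]
opening: 7.5
gripper_force: 35.0
t: 4.78
position: [470.7, -344.8, 215.3]
orientation: [3.122, -0.282, 0.013]
contact_force: [1.3, -1.4, -0.5]
opening: 7.5
gripper_force: 35.0
t 4.78 pos [ 470.7 -344.8  215.3] phi -10.3 F [ 1.3 -1.4 -0.5] open 7.5
turn units [  0.11   0.02 -19.1 ] then shift units [17.87 10.71  1.84]
```

```bash
python3 -m jog '[[-0.17,-0.94,0,0,0,0],[-0.17,-0.94,0,0,0,0],[-0.17,-0.94,0,0,0,0],[-0.17,-0.94,0,0,0,0],[-0.17,-0.94,0,0,0,0],[-0.17,-0.94,0,0,0,0],[-0.17,-0.94,0,0,0,0],[-0.17,-0.94,0,0,0,0]]' >/dev/null
python3 -m jog '[[-0.17,-0.94,0,0,0,0],[-0.17,-0.94,0,0,0,0],[-0.17,-0.94,0,0,0,0],[-0.17,-0.94,0,0,0,0],[-0.17,-0.94,0,0,0,0],[-0.17,-0.94,0,0,0,0],[-0.17,-0.94,0,0,0,0],[-0.17,-0.94,0,0,0,0]]' |head -2
python3 -m jog '[[-0.17,-0.94,0,0,0,0],[-0.17,-0.94,0,0,0,0],[-0.17,-0.94,0,0,0,0],[-0.17,-0.94,0,0,0,0],[0,0,0,0,0,-0.96],[0,0,0,0,0,-0.96],[0,0,0,0,0,-0.96],[0,0,0,0,0,-0.96]]' |head -2
python3 -m jog '[[0,0,0,0,0,-0.96],[0,0,0,0,0,-0.96],[0,0,0,0,0,-0.96],[0,0,0,0,0,-0.96],[0,0,0,0,0,-0.96],[0,0,0,0,0,-0.96],[0,0,0,0,0,-0.96],[0,0,0,0,0,-0.96]]' |head -2
python3 -m jog '[[0,0,0,0,0,-0.96],[0,0,0,0,0,-0.96],[0,0,0,0,0,-0.96],[0,0,0,0,0,-0.96],[0,0,0,0,0,-0.96],[0,0,0,0,0,-0.96],[0,0,0,0,0,-0.96],[0,0,0,0,0,-0.96]]'
python3 -c "
from h import *
need((505,303,160),121)"
```

```text
t: 6.12
position: [467.6, 117.4, 207.8]
t: 6.78
position: [467.9, 230.7, 207.4]
t: 7.45
position: [468.0, 230.4, 207.5]
t: 8.12
position: [468.0, 230.4, 207.5]
orientation: [-1.522, -2.746, 0.003]
contact_force: [0.8, 0.8, -2.4]
opening: 7.8
gripper_force: 35.0
t 8.12 pos [468.  230.4 207.5] phi 122.0 F [ 0.8  0.8 -2.4] open 7.8
turn units [-0.02 -0.    0.15] then shift units [1.44 2.3  1.58]
```

Now I'll move over the mat, tilt 45° (negative turn about tool x) and check.

```bash
python3 -m jog '[[0.48,0.77,0.2,0,0,0],[0.48,0.77,0.2,0,0,0],[0.48,0.77,0.2,0,0,0],[0,0,0,-0.94,0,0],[0,0,0,-0.94,0,0],[0,0,0,-0.94,0,0],[0,0,0,-0.94,0,0]]' |head -2
python3 -m jog '[[0,0,0,-0.94,0,0],[0,0,0,-0.94,0,0],[0,0,0,-0.94,0,0],[0,0,0,0,0,0]]'
python3 - <<'E'
from h import *
s=observe(); M=R.from_rotvec(s["orientation"]).as_matrix(); print(np.round(M,3))
print("shift to (505,303,36):",np.round(M.T@(np.array([505,303,36])-s["position"])/30,2))
E
```

```text
t: 8.7
position: [504.7, 303.9, 189.4]
t: 9.03
position: [496.3, 302.3, 181.0]
orientation: [1.279, 2.292, 0.925]
contact_force: [-1.7, -0.2, -4.5]
opening: 7.3
gripper_force: 35.0
[[-0.527  0.617  0.585]
 [ 0.85   0.377  0.369]
 [ 0.007  0.691 -0.723]]
shift to (505,303,36): [-0.17 -3.15  3.67]
```

```bash
python3 -m jog '[[0,-0.63,0.73,0,0,0],[0,-0.63,0.73,0,0,0],[0,-0.63,0.73,0,0,0],[0,-0.63,0.73,0,0,0],[0,-0.4,0.5,0,0,0],[0,0,0,0,0,0]]'
python3 - <<'E'
from h import *
s=observe(); M=R.from_rotvec(s["orientation"]).as_matrix()
print("shift to (505,303,33):",np.round(M.T@(np.array([505,303,33])-s["position"])/30,2))
c=eyes.camera("scene"); cv2.imwrite("pics/s2.png",cv2.resize(c["img"][120:240,230:380],None,fx=4.5,fy=4.5))
E
```

```text
t: 9.53
position: [510.7, 312.8, 80.8]
orientation: [1.269, 2.288, 0.945]
contact_force: [-0.4, -0.4, -1.7]
opening: 7.7
gripper_force: 35.0
shift to (505,303,33): [-0.19 -1.35  0.9 ]
```

View pics/s2.png

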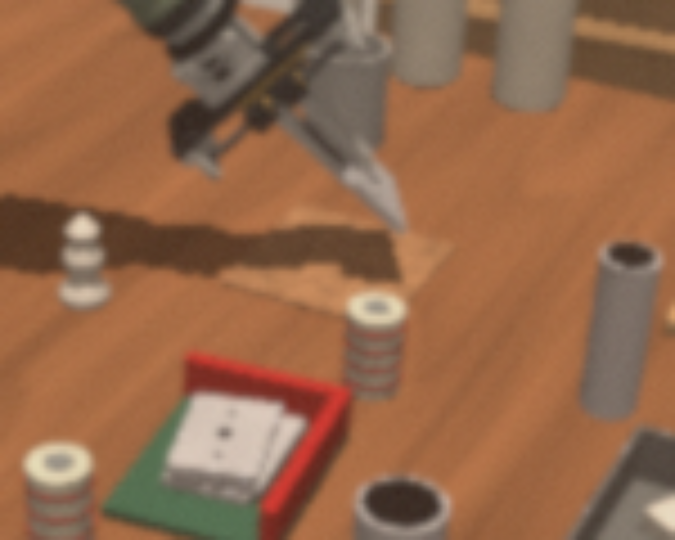

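The plate is held tilted at crop (390,195), just above the mat. Nothing is near the gripper. I'll lower it further.

```bash
python3 -m jog '[[-0.06,-0.4,0.3,0,0,0],[-0.06,-0.4,0.3,0,0,0],[-0.06,-0.4,0.3,0,0,0],[0,0,0,0,0,0],[0,0,0,0,0,0]]'
python3 -m jog '[[0,-0.04,0.04,0,0,0],[0,-0.04,0.04,0,0,0],[0,0,0,0,0,0]]'
python3 - <<'E'
from h import *
s=observe(); M=R.from_rotvec(s["orientation"]).as_matrix()
print("shift to (505,303,33):",np.round(M.T@(np.array([505,303,33])-s["position"])/30,2))
E
```

```text
t: 10.0
position: [509.8, 306.9, 47.2]
orientation: [1.265, 2.285, 0.95]
contact_force: [0.5, -0.4, -1.3]
opening: 8.1
gripper_force: 35.0
t: 10.25
position: [509.7, 306.7, 44.0]
orientation: [1.263, 2.283, 0.95]
contact_force: [0.1, 0.5, -1.9]
opening: 7.4
gripper_force: 35.0
shift to (505,303,33): [-0.02 -0.4   0.12]
```

```bash
python3 -m jog '[[0,-0.1,0.08,0,0,0],[0,-0.1,0.08,0,0,0],[0,0,0,0,0,0]]'
python3 -m jog '[[0,-0.05,0.04,0,0,0],[0,-0.05,0.04,0,0,0],[0,0,0,0,0,0]]'
python3 -m jog '[[0,-0.04,0.03,0,0,0],[0,-0.04,0.03,0,0,0],[0,0,0,0,0,0]]'
```

```text
t: 10.5
position: [508.1, 305.9, 35.3]
orientation: [1.265, 2.285, 0.948]
contact_force: [0.1, 0.6, -2.2]
opening: 7.8
gripper_force: 35.0
t: 10.75
position: [509.5, 306.8, 33.8]
orientation: [1.262, 2.282, 0.954]
contact_force: [-3.6, -0.6, 7.0]
opening: 7.3
gripper_force: 35.0
t: 11.0
position: [510.7, 307.6, 33.4]
orientation: [1.259, 2.278, 0.96]
contact_force: [-8.0, -4.6, 16.4]
opening: 7.5
gripper_force: 35.0
```

```bash
python3 -m jog '[[0,0.03,-0.03,0,0,0],[0,0,0,0,0,0],[0,0,0,0,0,0],[0,0,0,0,0,0],[0,0,0,0,0,0]]' 0.43
python3 -m jog '[[0,0,-0.9,0,0,0],[0,0,-0.9,0,0,0],[0,0,-0.9,0,0,0],[0,0,-0.9,0,0,0],[0,0,-0.9,0,0,0],[0,0,0,0,0,0]]'
python3 - <<'E'
from h import *
c=eyes.camera("scene"); cv2.imwrite("pics/s3.png",cv2.resize(c["img"][120:240,230:380],None,fx=4.5,fy=4.5))
E
```

```text
t: 11.42
position: [507.2, 305.3, 29.4]
orientation: [1.265, 2.285, 0.947]
contact_force: [0.0, 0.1, -0.6]
opening: 37.8
gripper_force: 0.3
t: 11.92
position: [446.6, 268.0, 107.8]
orientation: [1.256, 2.283, 0.961]
contact_force: [0.4, -0.8, 0.6]
opening: 40.2
gripper_force: 0.0
```

View pics/s3.png

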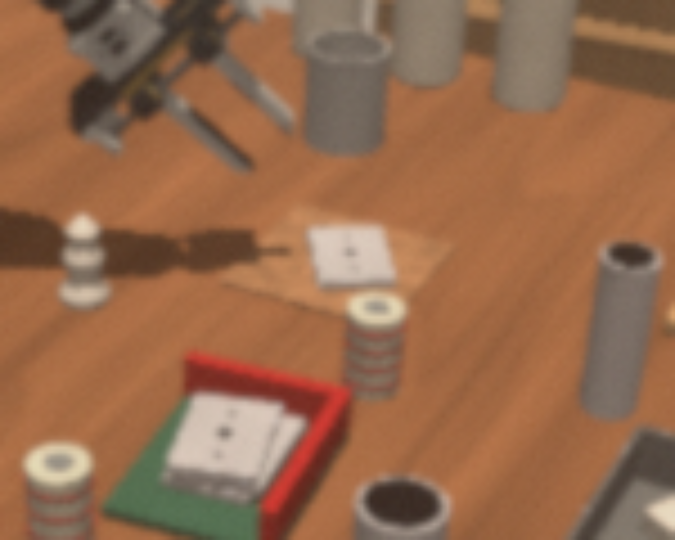

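The plate lies flat on the mat at crop (350,255). Next I'll straighten the tool, open the fingers and measure the plate.

```bash
python3 -m jog '[[0,0,-0.9,0.94,0,0],[0,0,-0.9,0.94,0,0],[0,0,0,0.94,0,0],[0,0,0,0.94,0,0],[0,0,0,0.94,0,0],[0,0,0,0.94,0,0],[0,0,0,0.94,0,0],[0,0,0,0,0,0]]' 1 | head -3
python3 - <<'E'
from h import *
for n in("top","scene"):
    c=eyes.camera(n); W=cloud(c); hsv=cv2.cvtColor(c["img"],cv2.COLOR_BGR2HSV); z=W[...,2]
    for l in("plate","mat"): print(n,l,[(np.round(x["location"]).astype(int).tolist(),round(x["confidence"],2)) for x in spotter.place_of(n,l)][:5])
    near=np.hypot(W[...,0]-500,W[...,1]-300)<80
    for t,m in(("sat",near&(hsv[...,1]<90)&(z<25)),("z",near&(z>7.5)&(z<25))):
        k,l,st,_=cv2.connectedComponentsWithStats(m.astype(np.uint8))
        if k>1:
            q=l==1+np.argmax(st[1:,4]); r=cv2.minAreaRect(W[q][:,:2].astype(np.float32)); print(n,t,q.sum(),[np.round(a,1) for a in r],"z",np.nanmedian(z[q]),"mean",np.nanmean(W[q],0).round(1))
need((510,306,60),121)
E
```

```text
t: 12.63
position: [438.0, 281.0, 124.0]
orientation: [1.423, 2.715, 0.322]
top plate [([620, -332, 30], 0.62), ([326, -286, 30], 0.55), ([505, 302, 7], 0.52)]
top mat [([501, 298, 0], 0.71)]
top sat 207 [array([518.6, 287.7]), array([69.5, 50.8]), np.float64(32.8)] z 9.976275954405992 mean [529.7 289.1  10. ]
top z 141 [array([532. , 294.1]), array([36.4, 53.3]), np.float64(28.5)] z 11.243722793998586 mean [531.1 292.9  11.4]
scene plate [([327, -280, 34], 0.9), ([507, 300, 6], 0.62), ([621, -329, 32], 0.56)]
scene mat [([499, 294, 4], 0.6)]
scene sat 245 [array([505.8, 306.4]), array([ 65.9, 113.6]), np.float64(34.5)] z 9.304473707808143 mean [509.8 298.6   8.9]
scene z 196 [array([510.3, 300.7]), array([64.4, 98.2]), np.float64(32.3)] z 9.965544357067131 mean [512.3 298.1  10.1]
t 12.93 pos [431.2 276.7 121.4] phi 124.8 F [ 0.1 -0.2 -0.7] open 93.8
turn units [ 1.73 -0.42  0.51] then shift units [-0.51  2.75  2.05]
```

```bash
python3 -m jog '[[0,0,0,0.9,-0.2,0.25],[0,0,0,0.83,-0.2,0.25],[0.9,0,-0.5,0,0,0],[0.9,0,-0.5,0,0,0],[0.9,0,-0.5,0,0,0],[0.9,0,0,0,0,0],[0.9,0,0,0,0,0],[0.9,0,0,0,0,0]]' | head -3
python3 - <<'E'
from h import *
c=eyes.camera("top"); cv2.imwrite("pics/t4.png",cv2.resize(c["img"][170:290,140:350],None,fx=3.8,fy=3.8)); n="top"
W=cloud(c); hsv=cv2.cvtColor(c["img"],cv2.COLOR_BGR2HSV); z=W[...,2]
print([(np.round(x["location"]).astype(int).tolist(),round(x["confidence"],2)) for x in spotter.place_of(n,"plate")][:5])
near=np.hypot(W[...,0]-505,W[...,1]-300)<72
for t,m in(("sat",near&(hsv[...,1]<90)&(z<25)),("z",near&(z>7.5)&(z<25))):
    k,l,st,_=cv2.connectedComponentsWithStats(m.astype(np.uint8))
    q=l==1+np.argmax(st[1:,4]); r=cv2.minAreaRect(W[q][:,:2].astype(np.float32)); print(n,t,q.sum(),[np.round(a,1) for a in r],"z",np.nanmedian(z[q]),"mean",np.nanmean(W[q],0).round(1))
need((507,301,60),121)
E
```

```text
t: 13.6
position: [348.2, 416.4, 168.3]
orientation: [-1.545, -2.735, -0.005]
[([506, 302, 6], 0.71), ([622, -331, 28], 0.68), ([324, -286, 30], 0.48)]
top sat 705 [array([507. , 304.3]), array([68.4, 91.7]), np.float64(31.4)] z 10.545558555692878 mean [506.1 303.4  10.3]
top z 586 [array([506.6, 302.6]), array([69.3, 92.4]), np.float64(34.6)] z 11.166506360799758 mean [505.2 302.5  11.4]
t 13.7 pos [346.9 417.8 168. ] phi 121.3 F [ 0.2 -0.5 -0.5] open 94.0
turn units [ 0.01 -0.03  0.04] then shift units [-6.09  2.57  3.6 ]
```

View pics/t4.png

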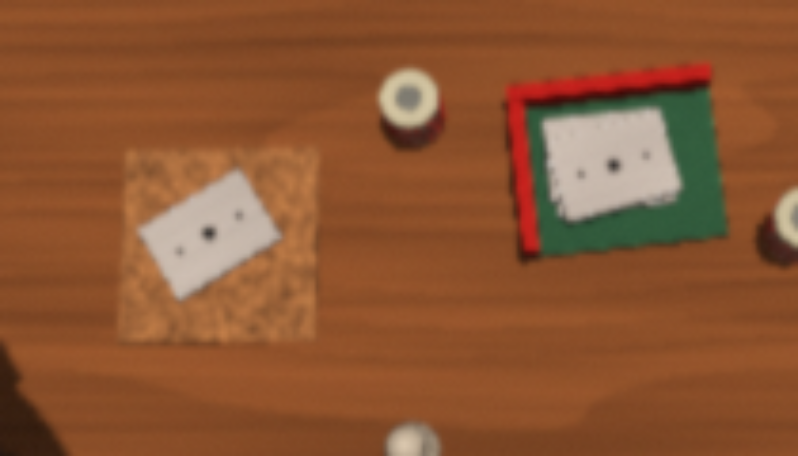

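The plate is at crop (210,233) with its long side at about 121°, centre about (506.5,302). The pile is crooked in the jig at (612,165). I'll move over the plate now.

```bash
python3 -m jog '[[-0.86,0.37,0.1,0,0,0.04],[-0.86,0.37,0.2,0,0,0],[-0.86,0.37,0.4,0,0,0],[-0.86,0.37,0.5,0,0,0],[-0.86,0.37,0.5,0,0,0],[-0.86,0.36,0.5,0,0,0],[-0.86,0.36,0.5,0,0,0],[0,0,0.5,0,0,0]]' 1 30| head -2
python3 -m jog '[[0,0,0.4,0,0,0],[0,0,0,0,0,0],[0,0,0,0,0,0]]'
python3 -c "
from h import *
need((506.5,302,6),121.5)"
```

```text
t: 14.37
position: [512.6, 296.0, 71.8]
t: 14.62
position: [507.0, 299.8, 59.2]
orientation: [-1.552, -2.73, 0.0]
contact_force: [0.1, 0.1, 0.0]
opening: 93.9
gripper_force: 0.0
t 14.62 pos [507.  299.8  59.2] phi 120.8 F [0.1 0.1 0. ] open 93.9
turn units [-0.01 -0.01 -0.11] then shift units [0.07 0.02 1.77]
```

```bash
python3 -m jog '[[0.07,0,0.4,0,0,-0.1],[0,0,0.4,0,0,0],[0,0,0.4,0,0,0],[0,0,0.3,0,0,0],[0,0,0,0,0,0],[0,0,0,0,0,0]]'
python3 -c "
from h import *
need((506.5,302,6),121.5)"
```

```text
t: 15.12
position: [506.5, 302.1, 13.8]
orientation: [-1.535, -2.74, 0.0]
contact_force: [0.5, -0.1, -0.0]
opening: 94.1
gripper_force: 0.0
t 15.12 pos [506.5 302.1  13.8] phi 121.5 F [ 0.5 -0.1 -0. ] open 94.1
turn units [-0.01 -0.01 -0.  ] then shift units [-0.   -0.    0.26]
```

```bash
python3 -m jog '[[0,0,0.14,0,0,0],[0,0,0.12,0,0,0],[0,0,0,0,0,0]]'
python3 -m jog '[[0,0,0,0,0,0],[0,0,0,0,0,0],[0,0,0,0,0,0],[0,0,0,0,0,0],[0,0,0,0,0,0],[0,0,0,0,0,0]]' 0 30
python3 -m jog '[[0,0,-0.2,0,0,0],[0,0,-0.4,0,0,0],[0,0,-0.7,0,0,0],[0,0,-0.7,0,0,0],[0,0,-0.7,0,0,0],[0,0,0,0,0,0]]'
```

```text
t: 15.37
position: [507.4, 302.2, 6.9]
orientation: [1.536, 2.74, 0.002]
contact_force: [-0.7, 0.3, 0.0]
opening: 93.7
gripper_force: 0.0
t: 15.87
position: [507.7, 302.3, 7.6]
orientation: [1.536, 2.74, 0.003]
contact_force: [-0.9, -0.4, 1.5]
opening: 63.0
gripper_force: 30.0
t: 16.37
position: [511.4, 303.9, 94.3]
orientation: [1.532, 2.735, 0.016]
contact_force: [1.4, 0.7, -0.6]
opening: 63.0
gripper_force: 30.0
```

```bash
python3 -m jog '[[0,0,-0.5,0,0,0.9],[0,0,-0.5,0,0,0.9],[0,0,-0.5,0,0,0.9],[0,0,0,0,0,0.9],[0,0,0,0,0,0]]' |head -2
python3 -c "
from h import *
need((552.7,-2.4,130),96.4)"
```

```text
t: 16.78
position: [508.0, 302.4, 134.1]
t 16.78 pos [508.  302.4 134.1] phi 96.6 F [-0.1  0.9 -1.3] open 63.4
turn units [ 0.03 -0.01  0.03] then shift units [-10.26   0.35   0.14]
```

```bash
python3 -m jog '[[-0.5,0,0,0,0,0],[-0.9,0.05,0,0,0,0],[-0.9,0.05,0,0,0,0],[-0.9,0.05,0,0,0,0],[-0.9,0.05,0,0,0,0],[-0.9,0.05,0,0,0,0],[-0.9,0.05,0,0,0,0],[-0.9,0.05,0,0,0,0]]' |head -2
python3 -m jog '[[-0.9,0,0,0,0,0],[-0.9,0,0,0,0,0],[-0.9,0,0,0,0,0],[-0.7,0,0,0,0,0],[0,0,0.5,0,0,0],[0,0,0.5,0,0,0],[0,0,0,0,0,0],[0,0,0,0,0,0]]'
python3 - <<'E'
from h import *
need((552.7,-2.4,60),96.4)
c=eyes.camera("scene"); cv2.imwrite("pics/s5.png",cv2.resize(c["img"][140:260,220:360],None,fx=4.5,fy=4.5))
E
```

```text
t: 17.45
position: [540.4, 98.4, 131.7]
t: 18.12
position: [551.5, -1.1, 101.1]
orientation: [-2.084, -2.345, 0.002]
contact_force: [0.5, -0.5, -0.8]
opening: 63.3
gripper_force: 30.0
t 18.12 pos [551.5  -1.1 101.1] phi 96.8 F [ 0.5 -0.5 -0.8] open 63.3
turn units [-0.03 -0.02  0.05] then shift units [-0.05  0.04  1.37]
```

View pics/s5.png

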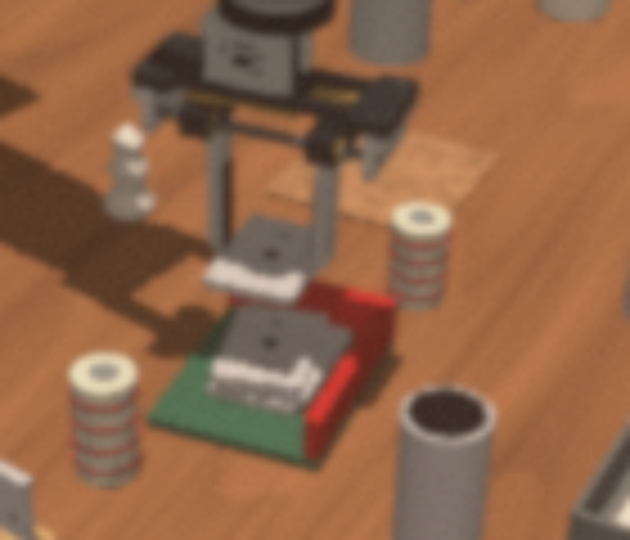

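The plate hangs level at crop (260,260) above the pile at (275,350), and the far finger is clear of the red fence. I'll lower it.

```bash
python3 -m jog '[[0,0,0.5,0,0,0],[0,0,0.5,0,0,0],[0,0,0.5,0,0,0],[0,0,0.3,0,0,0],[0,0,0,0,0,0],[0,0,0,0,0,0]]'
python3 -m jog '[[0,0,0.06,0,0,0],[0,0,0.06,0,0,0],[0,0,0,0,0,0]]'
python3 -m jog '[[0,0,0.04,0,0,0],[0,0,0.04,0,0,0],[0,0,0,0,0,0]]'
```

```text
t: 18.67
position: [553.7, -0.3, 49.2]
orientation: [-2.087, -2.348, -0.002]
contact_force: [0.3, -0.3, -1.8]
opening: 62.9
gripper_force: 30.0
t: 18.92
position: [554.2, -0.5, 46.0]
orientation: [2.087, 2.347, 0.004]
contact_force: [0.8, -0.9, -0.7]
opening: 63.1
gripper_force: 30.0
t: 19.17
position: [553.7, -0.4, 42.9]
orientation: [-2.087, -2.348, -0.003]
contact_force: [0.5, 0.1, -0.8]
opening: 63.1
gripper_force: 30.0
```

```bash
python3 -m jog '[[0,0,0.04,0,0,0],[0,0,0.03,0,0,0],[0,0,0,0,0,0]]'
python3 -m jog '[[0,0,0.03,0,0,0],[0,0,0.03,0,0,0],[0,0,0,0,0,0]]'
```

```text
t: 19.42
position: [553.5, -0.4, 40.6]
orientation: [-2.087, -2.347, -0.002]
contact_force: [0.0, 0.3, -1.4]
opening: 63.4
gripper_force: 30.0
t: 19.67
position: [553.6, -0.4, 38.9]
orientation: [-2.087, -2.347, -0.002]
contact_force: [0.8, 0.5, -1.7]
opening: 63.2
gripper_force: 30.0
```

```bash
python3 -m jog '[[0,0,0.03,0,0,0],[0,0,0.02,0,0,0],[0,0,0,0,0,0]]'
python3 -m jog '[[0,0,0.03,0,0,0],[0,0,0,0,0,0]]'
```

```text
t: 19.92
position: [553.8, -0.4, 38.5]
orientation: [-2.087, -2.348, -0.002]
contact_force: [-2.6, 1.1, 3.9]
opening: 63.2
gripper_force: 30.0
t: 20.08
position: [553.8, -0.4, 38.5]
orientation: [-2.087, -2.348, -0.002]
contact_force: [-3.7, 0.0, 10.8]
opening: 62.9
gripper_force: 30.0
```

```bash
python3 -m jog '[[0,0,-0.03,0,0,0],[0,0,0,0,0,0],[0,0,0,0,0,0],[0,0,0,0,0,0]]' 0.82
python3 -m jog '[[0,0,-0.3,0,0,0],[0,0,-0.8,0,0,0],[0,0,-0.8,0,0,0],[0,-0.9,-0.5,0,0,0],[0,-0.9,0,0,0,0],[0,-0.9,0,0,0,0],[0,-0.9,0,0,0,0],[0,-0.9,0,0,0,0]]' |head -2
python3 - <<'E'
from h import *
for n in("top","scene"):
    c=eyes.camera(n); W=cloud(c); hsv=cv2.cvtColor(c["img"],cv2.COLOR_BGR2HSV); z=W[...,2]
    near=np.hypot(W[...,0]-562,W[...,1]+8)<115
    red=near&((hsv[...,0]<8)|(hsv[...,0]>172))&(hsv[...,1]>120)
    for t,m in(("red",red&(z>38)),("redall",red),("plate",near&(z>38)&(z<48)&(hsv[...,1]<90)),("p3",near&(z>30)&(z<37)&(hsv[...,1]<90))):
        if m.sum()>10: r=cv2.minAreaRect(W[m][:,:2].astype(np.float32)); print(n,t,m.sum(),[np.round(a,1) for a in r],"z",np.nanmedian(z[m]).round(1))
    if n=="top": cv2.imwrite("pics/t6.png",cv2.resize(c["img"][170:250,250:350],None,fx=6,fy=6))
    print(n,[(l,[(np.round(x["location"]).astype(int).tolist(),round(x["confidence"],2)) for x in spotter.place_of(n,l)][:4]) for l in("jig","jig_seat","plate")])
need((500,0,60),6.4)
E
```

```text
t: 20.42
position: [553.8, -0.4, 37.5]
orientation: [2.088, 2.348, 0.003]
contact_force: [0.7, 0.1, -0.1]
opening: 76.8
gripper_force: 0.0
t: 21.08
position: [418.6, -16.4, 110.0]
top red 361 [array([594.8,  21.3]), array([ 95.4, 195.3]), np.float64(42.4)] z 43.1
top redall 528 [array([570.4,  -8.2]), array([134.2, 165.4]), np.float64(6.8)] z 41.1
top plate 294 [array([566.3,   2.2]), array([39.4, 92.4]), np.float64(5.0)] z 41.5
top p3 68 [array([574.4, -11.3]), array([104.4,  52.9]), np.float64(74.1)] z 34.4
top [('jig', [([560, -7, 2], 0.64), ([553, -1, 38], 0.34)]), ('jig_seat', [([575, 13, 10], 0.92)]), ('plate', [([322, -286, 30], 0.78), ([501, 298, 0], 0.59), ([424, -512, -3], 0.43)])]
scene red 244 [array([564.6, -10.2]), array([128.1, 162.8]), np.float64(7.7)] z 42.4
scene redall 440 [array([565.1, -11.5]), array([128.1, 165.7]), np.float64(8.1)] z 39.8
scene plate 338 [array([555.8,  -1.1]), array([65.5, 94.9]), np.float64(7.9)] z 41.1
scene p3 93 [array([555.6,   0.9]), array([ 68.9, 115.6]), np.float64(11.9)] z 33.8
scene [('jig', [([558, -7, -1], 0.9)]), ('jig_seat', [([576, 15, 5], 0.78), ([478, -295, -1], 0.46)]), ('plate', [([620, -328, 34], 0.78), ([329, -279, 33], 0.7), ([552, -2, 36], 0.57), ([472, -294, -2], 0.32)])]
t 21.48 pos [421.  -16.4 110. ] phi 96.7 F [-0.3  0.2 -0.5] open 77.3
turn units [ 1.000e-02 -2.000e-02  1.314e+01] then shift units [ 2.68 -0.25  1.67]
```

View pics/t6.png

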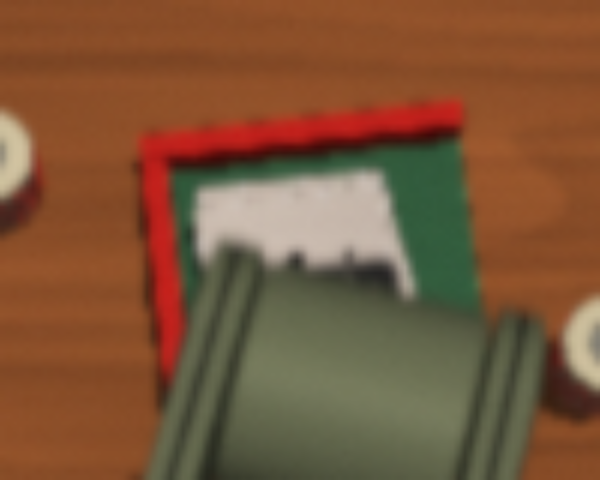

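The plate lies on the pile, close to parallel with the far fence (crop (290,220)). Now I'll set up the +x push with two spread fingers.

```bash
python3 -m jog '[[0,0,0,0,0,0.94],[0,0,0,0,0,0.94],[0,0,0,0,0,0.94],[0,0,0,0,0,0.94],[0,0,0,0,0,0.94],[0,0,0,0,0,0.94],[0,0,0,0,0,0.94]]' 0.48 >/dev/null
python3 -m jog '[[0,0,0,0,0,0.94],[0,0,0,0,0,0.94],[0,0,0,0,0,0.94],[0,0,0,0,0,0.94],[0,0,0,0,0,0.94],[0,0,0,0,0,0.94],[0,0,0,0,0,0.94],[0,0,0,0,0,0]]' |head -2
python3 -c "
from h import *
need((485,-9.5,14),6.4)"
```

```text
t: 22.73
position: [420.5, -16.3, 109.5]
t 22.73 pos [420.5 -16.3 109.5] phi 6.1 F [0.1 0.7 1. ] open 45.1
turn units [-0.01 -0.01 -0.04] then shift units [2.16 0.02 3.18]
```

```bash
python3 -m jog '[[0.65,0,0,0,0,-0.04],[0.65,0,0.4,0,0,0],[0.65,0,0.6,0,0,0],[0,0,0.6,0,0,0],[0,0,0.6,0,0,0],[0,0,0.6,0,0,0],[0,0,0.3,0,0,0],[0,0,0,0,0,0]]'
python3 -c "
from h import *
need((538,0,14),6.4)"
```

```text
t: 23.4
position: [476.0, -9.1, 14.2]
orientation: [-3.134, -0.181, 0.006]
contact_force: [0.6, 0.1, 1.3]
opening: 45.2
gripper_force: 0.0
t 23.4 pos [476.   -9.1  14.2] phi 6.6 F [0.6 0.1 1.3] open 45.2
turn units [-0.02  0.03  0.03] then shift units [ 2.09 -0.07  0.01]
```

```bash
python3 -m jog '[[0.2,0,0,0,0,0],[0.2,0,0,0,0,0],[0.2,0,0,0,0,0],[0.2,0,0,0,0,0],[0.2,0,0,0,0,0],[0.2,0,0,0,0,0]]'
python3 -m jog '[[0.13,0,0,0,0,0],[0.13,0,0,0,0,0],[0.13,0,0,0,0,0],[0.13,0,0,0,0,0]]'
python3 -c "
from h import *
need((538,0,14),6.4)"
```

```text
t: 23.9
position: [514.1, -5.3, 17.0]
orientation: [-3.135, -0.179, -0.001]
contact_force: [-2.2, 1.0, 0.6]
opening: 45.0
gripper_force: 0.7
t: 24.23
position: [527.3, -3.7, 16.2]
orientation: [-3.135, -0.179, 0.005]
contact_force: [-4.5, -0.8, 3.5]
opening: 45.0
gripper_force: 2.7
t 24.23 pos [527.3  -3.7  16.2] phi 6.5 F [-4.5 -0.8  3.5] open 45.0
turn units [-0.01  0.03  0.02] then shift units [ 0.37 -0.08  0.07]
```

```bash
python3 -m jog '[[-0.1,0,0,0,0,0],[0,0,0.09,0,0,0],[0.1,0,0,0,0,0],[0.1,0,0,0,0,0],[0.1,0,0,0,0,0],[0.1,0,0,0,0,0],[0,0,0,0,0,0]]'
python3 -m jog '[[0.06,0,0,0,0,0],[0.06,0,0,0,0,0],[0,0,0,0,0,0]]'
python3 -m jog '[[0.04,0,0,0,0,0],[0.04,0,0,0,0,0],[0,0,0,0,0,0]]'
```

```text
t: 24.82
position: [531.9, -3.0, 12.8]
orientation: [-3.135, -0.18, 0.021]
contact_force: [-13.5, -2.3, 11.3]
opening: 44.9
gripper_force: 6.9
t: 25.07
position: [536.5, -2.3, 12.6]
orientation: [-3.134, -0.179, 0.015]
contact_force: [-4.8, 0.1, -0.3]
opening: 45.4
gripper_force: 2.3
t: 25.32
position: [537.7, -2.2, 12.5]
orientation: [-3.135, -0.179, 0.02]
contact_force: [-14.2, -1.5, 9.5]
opening: 44.9
gripper_force: 6.9
```

```bash
python3 -m jog '[[0.04,0,0,0,0,0],[0.03,0,0,0,0,0],[0,0,0,0,0,0]]'
python3 -m jog '[[0.04,0,0,0,0,0],[0,0,0,0,0,0]]'
python3 -c "
from h import *
c=eyes.camera('scene'); cv2.imwrite('pics/s7.png',cv2.resize(c['img'][170:250,245:325],None,fx=7,fy=7))"
```

```text
t: 25.57
position: [537.6, -2.2, 12.6]
orientation: [-3.135, -0.18, 0.028]
contact_force: [-18.5, -3.7, 14.9]
opening: 45.5
gripper_force: 9.7
t: 25.73
position: [537.6, -2.2, 12.6]
orientation: [-3.135, -0.18, 0.032]
contact_force: [-22.8, -3.6, 17.2]
opening: 45.5
gripper_force: 11.3
```

View pics/s7.png

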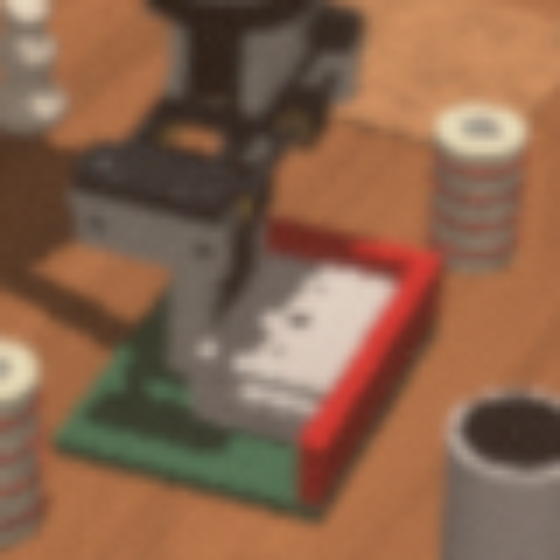

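Both fingers press the pile against the far fence (crop (330,380)). I'll back off, raise and turn for the push towards the left fence.

```bash
python3 -m jog '[[-0.3,0,0,0,0,0],[-0.6,0,0,0,0,0],[-0.3,0,-0.6,0,0,0],[0,0,-0.9,0,0,0],[0,0,-0.9,0,0,0],[0,0,-0.9,0,0,0],[0,0,0,0,0,-0.94]]' 0.25 >/dev/null
python3 -m jog '[[0,0,0,0,0,-0.94],[0,0,0,0,0,-0.94],[0,0,0,0,0,-0.94],[0,0,0,0,0,-0.94],[0,0,0,0,0,-0.94],[0,0,0,0,0,-0.94],[0,0,0,0,0,-0.94]]' >/dev/null
python3 -m jog '[[0,0,0,0,0,-0.94],[0,0,0,0,0,-0.94],[0,0,0,0,0,-0.94],[0,0,0,0,0,-0.94],[0,0,0,0,0,-0.94],[0,0,0,0,0,-0.94],[0,0,0,0,0,0]]' |head -2
python3 -c "
from h import *
c=eyes.camera('top'); W=cloud(c);hsv=cv2.cvtColor(c['img'],cv2.COLOR_BGR2HSV); z=W[...,2]
need((586,-78,14),96.4)"
```

```text
t: 27.53
position: [512.1, -5.9, 113.0]
t 27.58 pos [512.   -5.9 113. ] phi 96.8 F [-1.3  0.8 -0.1] open 23.0
turn units [ 0.02 -0.01  0.07] then shift units [-2.66  2.18  3.3 ]
```

```bash
python3 -m jog '[[-0.66,0,0,0,0,0.07],[-0.66,0.55,0,0,0,0],[-0.66,0.55,0,0,0,0],[-0.68,0.55,0,0,0,0],[0,0.53,0,0,0,0],[0,0,0,0,0,0]]' |head -2
python3 -m jog '[[0,0,0.6,0,0,0],[0,0,0.6,0,0,0],[0,0,0.6,0,0,0],[0,0,0.6,0,0,0],[0,0,0.6,0,0,0],[0,0,0.3,0,0,0],[0,0,0,0,0,0]]'
python3 -c "
from h import *
need((583.4,-38,13),96.4)"
```

```text
t: 28.08
position: [588.7, -79.1, 113.3]
t: 28.67
position: [583.7, -76.8, 11.8]
orientation: [-2.091, -2.34, -0.0]
contact_force: [0.1, 0.1, -0.1]
opening: 23.5
gripper_force: 0.0
t 28.67 pos [583.7 -76.8  11.8] phi 96.5 F [ 0.1  0.1 -0.1] open 23.5
turn units [-0.02 -0.02  0.01] then shift units [ 1.29  0.13 -0.04]
```

```bash
python3 -m jog '[[0,0.1,-0.03,0,0,0],[0.2,0,0,0,0,0],[0.2,0,0,0,0,0],[0.2,0,0,0,0,0],[0.2,0,0,0,0,0],[0,0,0,0,0,0]]'
python3 -m jog '[[0.1,0,0,0,0,0],[0.1,0,0,0,0,0],[0.1,0,0,0,0,0],[0,0,0,0,0,0]]'
python3 -m jog '[[0.06,0,0,0,0,0],[0.06,0,0,0,0,0],[0,0,0,0,0,0]]'
```

```text
t: 29.17
position: [586.7, -52.7, 15.8]
orientation: [2.089, 2.344, 0.004]
contact_force: [0.6, -1.0, 1.0]
opening: 23.0
gripper_force: 0.3
t: 29.5
position: [585.7, -44.9, 15.5]
orientation: [2.09, 2.343, 0.003]
contact_force: [0.2, -3.7, 4.2]
opening: 23.6
gripper_force: 2.1
t: 29.75
position: [585.5, -42.3, 15.5]
orientation: [2.09, 2.342, 0.002]
contact_force: [0.9, -6.6, 4.2]
opening: 23.5
gripper_force: 3.3
```

```bash
python3 -m jog '[[-0.06,0,0.08,0,0,0],[0.1,0,0,0,0,0],[0.08,0,0,0,0,0],[0.06,0,0,0,0,0],[0,0,0,0,0,0]]'
python3 -m jog '[[0.06,0,0,0,0,0],[0.04,0,0,0,0,0],[0,0,0,0,0,0]]'
python3 -m jog '[[0.04,0,0,0,0,0],[0.04,0,0,0,0,0],[0,0,0,0,0,0]]'
```

```text
t: 30.17
position: [584.6, -40.2, 12.3]
orientation: [2.086, 2.34, -0.005]
contact_force: [1.8, -16.0, -0.4]
opening: 23.7
gripper_force: 8.0
t: 30.42
position: [584.7, -40.3, 12.6]
orientation: [2.084, 2.338, -0.01]
contact_force: [1.5, -22.0, -1.7]
opening: 23.5
gripper_force: 11.6
t: 30.67
position: [584.7, -40.3, 12.8]
orientation: [2.081, 2.336, -0.014]
contact_force: [0.8, -28.9, -1.1]
opening: 23.0
gripper_force: 14.5
```

```bash
python3 -m jog '[[-0.2,0,0,0,0,0],[-0.6,0,0,0,0,0],[-0.2,0,-0.6,0,0,0],[0,0,-0.9,0,0,0],[0,0,-0.9,0,0,0],[0,0,-0.9,0,0,0],[0,-0.9,0,0,0,0],[0,-0.9,0,0,0,0]]' 0.48 >/dev/null
python3 -m jog '[[0,-0.9,0,0,0,0],[0,-0.9,0,0,0,0],[0,-0.5,0,0,0,0.94],[0,0,0,0,0,0.94],[0,0,0,0,0,0.94],[0,0,0,0,0,0.94],[0,0,0,0,0,0.94],[0,0,0,0,0,0.94]]' >/dev/null
python3 -m jog '[[0,0,0,0,0,0.94],[0,0,0,0,0,0.94],[0,0,0,0,0,0.94],[0,0,0,0,0,0.94],[0,0,0,0,0,0.94],[0,0,0,0,0,0.94],[0,0,0,0,0,0.94],[0,0,0,0,0,0.94]]' |head -2
python3 - <<'E'
from h import *
need((510,7,13),6.4)
c=eyes.camera("scene"); cv2.imwrite("pics/s8.png",cv2.resize(c["img"][170:250,245:325],None,fx=7,fy=7))
E
```

```text
t: 32.67
position: [462.9, -72.1, 109.8]
t 32.67 pos [462.9 -72.1 109.8] phi 5.7 F [-0.2 -0.1  0.2] open 45.2
turn units [-0.04  0.01 -0.1 ] then shift units [ 1.85 -2.45  3.23]
```

View pics/s8.png

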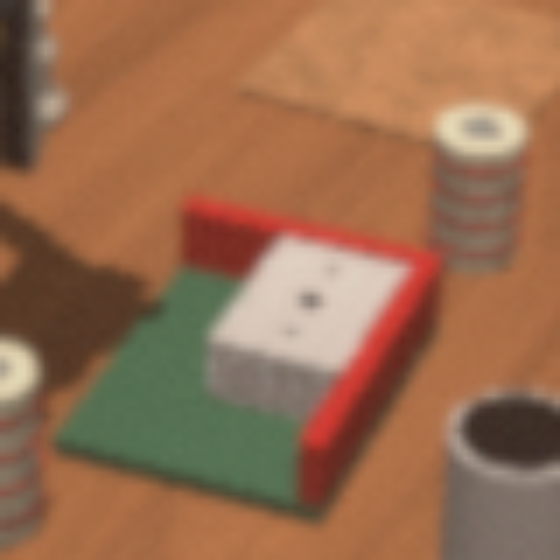

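The pile looks square against both fences (crop (310,320)). I'll give it one more light tap in x to be sure.

```bash
python3 -m jog '[[0,-0.8,0,0,0,-0.1],[0.3,-0.8,0,0,0,0],[0.3,-0.85,0,0,0,0],[0.6,0,0,0,0,0],[0.6,0,0.6,0,0,0],[0,0,0.6,0,0,0],[0,0,0.6,0,0,0],[0,0,0.6,0,0,0]]' |head -2
python3 -m jog '[[0,0,0.6,0,0,0],[0,0,0.2,0,0,0],[0,0,0,0,0,0],[0,0,0,0,0,0]]'
python3 -c "
from h import *
need((536.3,10,13),6.4)"
```

```text
t: 33.38
position: [508.7, 6.9, 37.6]
t: 33.72
position: [509.2, 5.9, 15.0]
orientation: [-3.134, -0.185, 0.001]
contact_force: [-0.1, -0.5, -0.0]
opening: 45.4
gripper_force: 0.0
t 33.72 pos [509.2   5.9  15. ] phi 6.8 F [-0.1 -0.5 -0. ] open 45.4
turn units [-0.02  0.    0.05] then shift units [ 0.91 -0.03  0.07]
```

```bash
python3 -m jog '[[0.2,0,0.05,0,0,0.05],[0.2,0,0,0,0,0],[0.2,0,0,0,0,0],[0.15,0,0,0,0,0],[0,0,0,0,0,0]]'
python3 -m jog '[[0.06,0,0,0,0,0],[0.06,0,0,0,0,0],[0,0,0,0,0,0]]'
python3 -m jog '[[0.06,0,0,0,0,0],[0.06,0,0,0,0,0],[0,0,0,0,0,0]]'
```

```text
t: 34.13
position: [534.3, 7.8, 14.8]
orientation: [-3.136, -0.175, -0.006]
contact_force: [0.7, 0.1, -1.1]
opening: 45.2
gripper_force: 0.0
t: 34.38
position: [536.0, 8.3, 13.9]
orientation: [-3.136, -0.174, -0.002]
contact_force: [-0.8, -0.3, -0.3]
opening: 45.0
gripper_force: 0.0
t: 34.63
position: [536.5, 8.6, 13.3]
orientation: [-3.135, -0.175, 0.009]
contact_force: [-6.5, 0.1, 4.3]
opening: 45.2
gripper_force: 3.0
```

```bash
python3 -m jog '[[0.05,0,0,0,0,0],[0.05,0,0,0,0,0],[0,0,0,0,0,0]]'
python3 -m jog '[[-0.2,0,0,0,0,0],[-0.6,0,0,0,0,0],[-0.6,0,-0.6,0,0,0],[0,0,-0.9,0,0,0],[0,0,-0.9,0,0,0],[0,0.9,-0.9,0,0,0],[0,0.9,0,0,0,0],[-0.5,0.9,0,0,0,0]]' |head -2
python3 -m jog '[[-0.5,0.9,0,0,0,0],[-0.5,0.9,0,0,0,0],[-0.5,0.9,0,0,0,0],[0,0.9,0,0,0,0],[0,0.9,0,0,0,0],[0,0,0,0,0,0]]' |head -2
python3 - <<'E'
from h import *
for n in("top","scene"):
    c=eyes.camera(n); W=cloud(c); hsv=cv2.cvtColor(c["img"],cv2.COLOR_BGR2HSV); z=W[...,2]
    near=np.hypot(W[...,0]-577,W[...,1]-14)<75
    for a,b in((11,44),(38,48)):
        m=near&(z>a)&(z<b)&(hsv[...,1]<70)
        r=cv2.minAreaRect(W[m][:,:2].astype(np.float32)); print(n,a,m.sum(),[np.round(q,1) for q in r])
    cv2.imwrite(f"pics/f{n}.png",c["img"])
a=cv2.imread("pics/ftop.png")[175:245,255:345]; b=cv2.imread("pics/fscene.png")[170:250,250:325]
a=cv2.resize(a,(400,311),interpolation=2);b=cv2.resize(b,(400,427),interpolation=2)
o=np.zeros((427,800,3),np.uint8);o[:311,:400]=a;o[:,400:]=b;cv2.imwrite("pics/final.png",o)
E
```

```text
t: 34.88
position: [536.4, 8.7, 12.9]
orientation: [-3.135, -0.176, 0.019]
contact_force: [-12.1, -3.2, 9.8]
opening: 45.3
gripper_force: 6.3
t: 35.55
position: [499.1, -79.6, 116.2]
t: 36.05
position: [465.9, -222.0, 113.4]
top 11 607 [array([576.3,  13.1]), array([65.3, 92.2]), np.float64(6.2)]
top 38 561 [array([576.2,  14.6]), array([64.2, 89.1]), np.float64(6.5)]
scene 11 444 [array([560.2,  -1.3]), array([ 99.8, 119. ]), np.float64(6.6)]
scene 38 313 [array([578.7,  11. ]), array([60.7, 94.3]), np.float64(7.0)]
```

View pics/final.png

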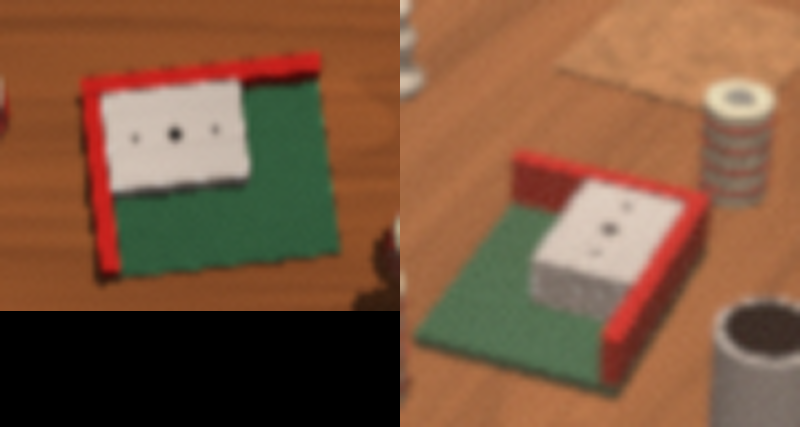

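The whole pile measures 65 x 92 mm at 6.3°, flush with both fences (top crop (175,135)). I'm handing the job in.

```bash
python3 -c "
from h import *
print(order.close_job())"
```

```text
the job is handed in; nothing more can be done
None
```

I handed the job in at about 36 s: the right plate is on top, and in the last pictures the pile of four measured about 65 x 92 mm, flush against both red fences. I don't have the judge's verdict, and I did not re-measure the two plates left in the rack or the other things on the table.

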